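# Couple the board-holder head to its ball mount

## Robot

A 6-joint arm with a two-finger parallel gripper is mounted at the origin on a cart in front of the work surface, level with it; the furniture and walls round the work are solid. World frame = base frame: x ahead of the robot, y to its left, z up, the work surface at z = 0. Lengths are in m, angles in rad, forces in N, time in s.
With the tool pointing down it reaches from about 0.35 to 0.975 m from the base axis. Payload 4.9 kg.
Tool frame: the origin (TCP) lies at the very end of the fingers, on their centre line; the grasp point (between the pads) lies 19 mm behind it; z points along the fingers, y is the line along which they close (so a half turn about z gives the same grasp; the last joint's range is limited). The gripper opens to 85 mm and grips with 20 to 120 N. Pads are 22 mm wide; open, the fingers measure 114 mm over their backs; the gripper's body (76 mm by 85 mm) begins 54 mm behind the grasp point. The pads swing forward as they close: fully open they stand 13 mm farther back than shut.
Start: joints at [-1.288, 0.053, 1.613, -0, 1.476, -0.119], TCP at [0.244, -0.575, 0.231] pointing down, gripper open.
Joint ranges: [-3.01, 3.01], [-1.01, 2.22], [0.06, 2.58], [-1.02, 4.17], [0.09, 2.62], [-3.14, 3.14]. Speed limits (rad/s): [2.57, 2.57, 3.14, 3.14, 3.14, 3.14].

## Interface

Orientations are given as a rotation vector (axis times angle).
In Python, from station import ctrl gives the robot as it stands.
- The arm moves only by the shell command python3 -m crank 'ROWS' [OPENING] [FORCE]. ROWS is text: rows parted by semicolons, each of 4 numbers parted by spaces: the shift along the world's x, y, z in units of 0.5 m (1.0 is 0.5 m), then the turn about the world's z in units of 90 degrees (1.0 is 90 degrees). In form: x y z turn; .... A call has exactly 5 rows; each row shifts and turns the commanded pose from where the row before left it; what a row does not reach is not made up. A row lasts 1/12 s, in which the tool goes at most 41.7 mm and 7.16 degrees, less where a joint would pass 70% of its speed; a pose out of reach is approached as far as the arm can. A call with a number of a shift or a turn outside -1 to 1 is refused whole. A call with a gripper value outside its range is refused whole. OPENING is the opening in per cent of the stroke, from 0 (shut) to 100 (fully open), set as the call begins (- or left out, the last holds). The fingers move at their own pace and stop on an object; FORCE is the grip in N (left out, the last holds). Time passes only in rows, so rows that do not move let the fingers close, or fill a call up. It gives the time, the measured TCP pose, the force, the opening and the grip force at its end, in the units of the state.
- ctrl.get_obs(): the state, without advancing time (a new reading comes with each control period).
- ctrl.get_image(name): name is "side" or "top" or "wrist"; returns (picture, depth): 480x640x3 uint8, red, green, blue; 480x640 float32, m along the optical axis (not along the pixel's ray), 0 where there is no reading.
- ctrl.get_calibration(name): a dict with "fx", "fy", "cx", "cy" (pixels), "extrinsics" (4x4, takes a point from world to camera coordinates). Camera axes: x right, y down, z forward; pixel columns grow to the right and rows downward; lengths in m; the calibration is good to about 2 mm. A picture is of the moment at which its call begins: read the wrist's pose just before it. get_calibration takes no time and is no camera call; for the wrist camera it gives the pose at the moment of the call.
- ctrl.finish_job(): hands the job in; it is judged then, once.
The state is a dict: "t": time; "q": joint angles; "dq": joint speeds; "effort": joint torques, N m; "tool_pos": TCP position; "tool_rot": TCP orientation; "contact_force": force on the tool from outside, world axes, zero at the start; "wrist_torque": the same for the moment, N m; "opening": finger opening in m; "grip_force": force on a finger pad.
Only numpy, scipy, OpenCV 4.12 (cv2) and the standard library are available. Lean on these libraries where they do the work, as an engineer would, in place of code of your own. Each camera call takes 0.05 s, during which the arm holds its last target. There are 200 camera calls.

## Task

Pick up the board-holder head by its square stem, set its socket over the ball of the bench mount with the tail lying along the mount's plate, and press it down past the spring catches until it sits fully home and flat on the plate. Then let go and press the latch lever down as far as it goes, so the head is locked on. Feel your way and stay gentle, without ramming or dropping the head on the mount, and leave the other things on the bench where they are.

Things in the scene. Friction and masses are not known exactly. Their poses are not given: they have to be found in the camera images.
- mount: Ball mount, fixed to the bench. Origin on the ball's vertical axis at bench level; z up, x towards the end where the head's tail must lie. Foot 130x84x10 mm; above it on a column a flat rubber-faced plate (x -40 to 86, y +-30, 8 thick) carries a steel ball, 30 mm diameter, on a 12 mm neck over the origin; ball centre 24 mm, ball top 39 mm above the plate's upper face. It does not yield.
- plate_end (a point): Point at bench level, 72 mm along the mount's x from the ball axis, under where the lever pad ends up. The plate's upper face stands anywhere from 48 to 88 mm above the bench: it is set by hand anew each time and NOT measured, so it must be found by feel (or seen).
- stem (a point): Centre of the grip stem of the loose board-holder head (about 0.45 kg, starts upright on the bench): upright block 30 mm along x, 26 mm along y, 46 mm high. Axes: z up, x towards the tail. The head's flat underside is 72 mm below; when home it lies on the plate, so this point is then 72 mm above the plate's upper face, over the ball's axis.
- socket (a point): Centre of the socket's mouth, at the head's underside on the stem's axis. Octagonal socket body 51 mm across, 50 mm high, bore 34 mm across flats for the 30 mm ball. Two rails (34 mm over both, 30 high) run from it as a tail to x = 82 mm. The ball enters the mouth from 39 mm above home.
- catches (a point): Middle between two spring bars across the bore, at its +y and -y sides, 15 mm above the underside. They meet the ball about 17 mm before home and hold the head up against its weight; about 6 to 11 N down, its weight of 4 to 5.5 N included, takes it past them by 8 mm before home (snapping over can kick 16 N for a moment); then a hard stop. Force between head or lever and mount must stay under 60 N.
- lever_pad (a point): Middle of the upper face of the lever's black thumb pad (22 mm along the lever, 26 wide, 7 thick). The lever's hinge runs along the head's y, 26 mm towards the tail from the stem's axis, 29 mm below stem; this point is 46 mm out along the lever. Starts raised; fully down it is 72 mm from the stem's axis and 21.5 mm below stem.
- lever (a joint): Angle of the latch lever, rad: 0 raised (37 deg above level), 0.65 fully down, level (hard stop). Stiff, stays where left, takes about 3 to 10 N on the pad. Its pawl swings under the ball; the lever cannot come fully down unless the head is home.
- tweezers_steel_mid (a point): Centre of a bystander to be left alone: steel tweezers lying flat, 116x14x11 mm.
- kapton_roll_mid (a point): Centre of a bystander to be left alone: flat amber tape roll, 80 across, 12 high mm.
- solder_spool_mid (a point): Centre of a bystander to be left alone: spool of solder wire standing on end, 49 across, 36 high mm.
- marker_black_mid (a point): Centre of a bystander to be left alone: black marker pen lying, 130x10x12 mm.
- esd_brush_mid (a point): Centre of a bystander to be left alone: flat black brush lying, 142x24x9 mm.
- standoff_0_mid (a point): Centre of a bystander to be left alone: small brass hex standoff lying, 31x10x9 mm.

How it is judged:
On the way:
1. the head sits on the ball, upright and in line with the plate, with the lever still raised (horizontal distance between stem and mount below 0.004 m and z of stem in the frame of mount between 0.117 and 0.1625 m and angle between stem's own z axis and vertical below 0.06 rad and x of lever_pad in the frame of mount above 0.045 m and y of lever_pad in the frame of mount between -0.01 and 0.01 m and value of joint lever below 0.25 rad and contact force between coupler and mount above 1 N), for 0.2 s.
At the end, for the whole second after the job is handed in: Head at rest on the mount, released: stem axis within 4 mm of the ball axis in plan, stem centre 117 to 162.5 mm above the bench, upright within 0.06 rad, lever pad over the plate, within 10 mm of its middle line, lever above 0.60 rad (only possible with the head home) (horizontal distance between stem and mount below 0.004 m and z of stem in the frame of mount between 0.117 and 0.1625 m and angle between stem's own z axis and vertical below 0.06 rad and x of lever_pad in the frame of mount above 0.045 m and y of lever_pad in the frame of mount between -0.01 and 0.01 m and value of joint lever above 0.6 rad and contact force between coupler and mount above 1 N and linear speed of coupler below 0.01 m/s); the robot touches nothing.
It fails at once if the head (or its lever) is rammed, dropped or pressed on the mount with more than 60 N (contact force between coupler and mount above 60 N).
It fails at once if another thing on the bench is moved more than 20 mm (distance of any of tweezers_steel_mid, kapton_roll_mid, solder_spool_mid, marker_black_mid, esd_brush_mid, standoff_0_mid from where it was at the start of the episode above 0.02 m).
It also fails if it takes over 70 s, if anything falls off the work surface, if the arm or the gripper's body presses on something with over 40 N, if the wrist force passes 120 N, or if a joint passes its speed limit or range.

## Working session

There is one attempt and no reset: what is moved stays moved. The work goes in short steps, Python scripts to look and compute and a shell command to move; the robot and the scene stay as the last step left them, time stands still between calls to the robot, and variables do not carry over. Pictures are saved under pics/ and viewed, at most 10 in all, crops included, and the job is handed in when it is done.

```bash
mkdir -p pics; ls; cat > h.py <<'E'
import numpy as np,cv2
from station import ctrl
def shot(n,f=None):
    c=ctrl.get_calibration(n); im,d=ctrl.get_image(n)
    if f: cv2.imwrite(f'pics/{f}.png',im[:,:,::-1])
    v,u=np.mgrid[:480,:640]
    P=np.stack([(u-c['cx'])/c['fx']*d,(v-c['cy'])/c['fy']*d,d],-1)
    E=np.array(c['extrinsics']); W=(P-E[:3,3])@E[:3,:3]
    W[d==0]=np.nan
    return im,W
E
python3 - <<'E'
from h import *
for n in('top','side'):
    im,W=shot(n,n+'0'); np.save(n+'0.npy',W)
o=ctrl.get_obs(); print({k:np.round(o[k],3) for k in o})
E
```

```text
pics
{'t': np.float64(0.1), 'q': array([-1.288,  0.053,  1.614,  0.   ,  1.476, -0.119]), 'dq': array([ 0.001, -0.   , -0.004,  0.001, -0.002,  0.   ]), 'effort': array([ 0.0000e+00, -3.9490e+01, -3.7136e+01, -0.0000e+00,  4.0000e-03,
       -0.0000e+00]), 'tool_pos': array([ 0.244, -0.575,  0.23 ]), 'tool_rot': array([-3.077, -0.626,  0.   ]), 'contact_force': array([0.957, 0.145, 0.547]), 'wrist_torque': array([0.004, 0.02 , 0.003]), 'grip_force': np.float64(0.0), 'opening': np.float64(0.086)}
```

View pics/top0.png

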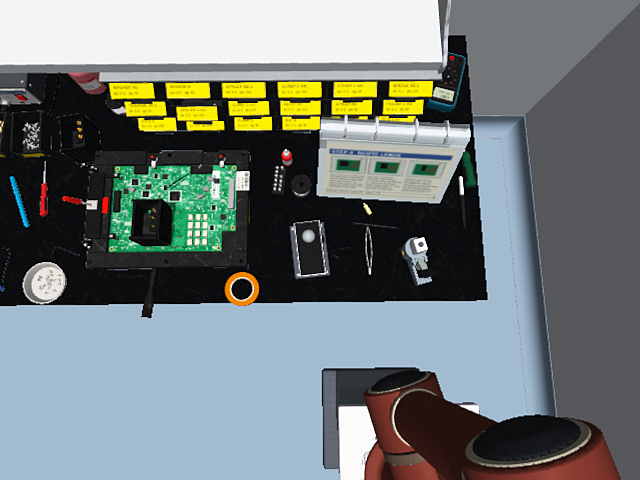

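View pics/side0.png

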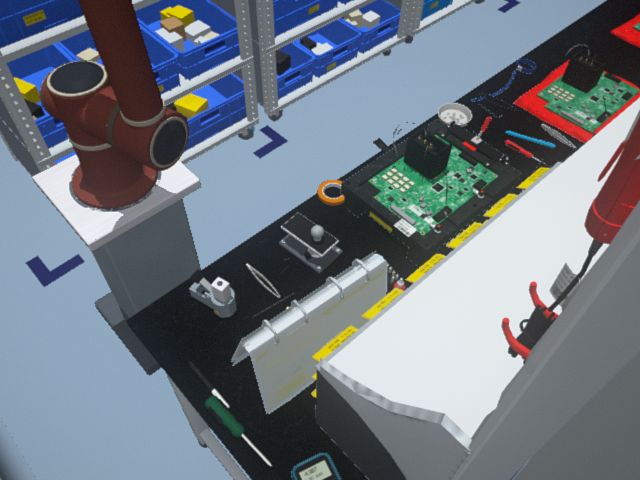

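The top view shows the head at about (418,245) with its tail pointing down the image. The ball is at (308,236) and its plate also runs down the image, with a binder standing behind. Next I get positions from depth.

```bash
python3 - <<'E'
from h import *
W=np.load('top0.npy'); im=cv2.imread('pics/top0.png')
np.set_printoptions(precision=4,suppress=True)
def reg(u0,u1,v0,v1,z0,z1,W=W):
    w=W[v0:v1,u0:u1].reshape(-1,3); w=w[(w[:,2]>z0)&(w[:,2]<z1)]; return w
for nm,b in(('mount',(284,335,212,285)),('head',(396,440,228,292))):
    w=reg(*b,0.004,.3); print(nm,len(w),w.min(0),w.max(0)); 
    h,e=np.histogram(w[:,2],bins=np.arange(0,.2,.004)); print([(round(a,3),n) for a,n in zip(e,h) if n])
def rect(w): return cv2.minAreaRect((w[:,:2]*1000).astype(np.float32)), w[:,2].mean()
w=reg(396,440,228,292,.085,.13); print('stemtop',rect(w),np.median(w,0))
for nm,W2,(u,v) in(('ballT',W,(308,236)),('stemT',W,(418,244))): print(nm,W2[v-6:v+7:3,u-6:u+7:3].reshape(-1,3))
a=im[225:295,385:450]; b=im[210:290,275:350]
cv2.imwrite('pics/c.png',np.hstack([cv2.resize(a,(400,400)),cv2.resize(b,(400,400))]))
E
```

```text
mount 2118 [0.4249 0.1628 0.004 ] [0.6016 0.2833 0.0999]
[(np.float64(0.004), np.int64(214)), (np.float64(0.008), np.int64(287)), (np.float64(0.012), np.int64(169)), (np.float64(0.016), np.int64(13)), (np.float64(0.024), np.int64(1)), (np.float64(0.028), np.int64(3)), (np.float64(0.032), np.int64(9)), (np.float64(0.036), np.int64(2)), (np.float64(0.052), np.int64(126)), (np.float64(0.056), np.int64(888)), (np.float64(0.06), np.int64(264)), (np.float64(0.08), np.int64(7)), (np.float64(0.084), np.int64(21)), (np.float64(0.088), np.int64(34)), (np.float64(0.092), np.int64(53)), (np.float64(0.096), np.int64(27))]
head 1094 [ 0.4057 -0.0904  0.004 ] [0.559  0.0181 0.1014]
[(np.float64(0.004), np.int64(182)), (np.float64(0.008), np.int64(21)), (np.float64(0.012), np.int64(24)), (np.float64(0.016), np.int64(27)), (np.float64(0.02), np.int64(21)), (np.float64(0.024), np.int64(32)), (np.float64(0.028), np.int64(92)), (np.float64(0.032), np.int64(46)), (np.float64(0.036), np.int64(11)), (np.float64(0.04), np.int64(15)), (np.float64(0.044), np.int64(24)), (np.float64(0.048), np.int64(140)), (np
[... 1208 characters left out ...]
62 0.2116 0.0604]]
stemT [[ 0.5252 -0.0155  0.0507]
 [ 0.5256 -0.0231  0.0479]
 [ 0.5166 -0.0182  0.0952]
 [ 0.5159 -0.024   0.0984]
 [ 0.5167 -0.0317  0.0943]
 [ 0.5125 -0.0078  0.0816]
 [ 0.5097 -0.0109  0.0966]
 [ 0.5098 -0.0177  0.0958]
 [ 0.51   -0.0248  0.0939]
 [ 0.5101 -0.0316  0.0933]
 [ 0.5064 -0.0084  0.0773]
 [ 0.503  -0.0105  0.0965]
 [ 0.5027 -0.0168  0.0976]
 [    nan     nan     nan]
 [ 0.503  -0.0307  0.0951]
 [ 0.5011 -0.0102  0.0684]
 [ 0.4973 -0.0116  0.0906]
 [ 0.4963 -0.0169  0.096 ]
 [ 0.4959 -0.023   0.0978]
 [ 0.4956 -0.0293  0.0991]
 [ 0.4953 -0.0114  0.0618]
 [ 0.4917 -0.013   0.0831]
 [ 0.4892 -0.016   0.0981]
 [ 0.4899 -0.0238  0.0934]
 [ 0.4896 -0.0299  0.0953]]
```

View pics/c.png

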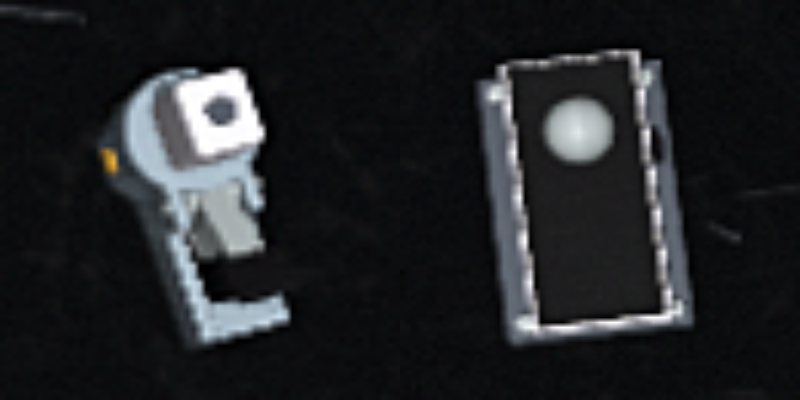

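The crops show the stem top with the tail towards the lower right, and the ball on a plate running straight down, tilted slightly. I fit the yaw angles and the ball.

```bash
cat >> h.py <<'E'
from scipy.optimize import least_squares
def rect(w): return cv2.minAreaRect((w[:,:2]*1000).astype(np.float32))
def sphere(w):
    f=lambda p:np.linalg.norm(w-p,axis=1)-.015
    return least_squares(f,w.mean(0)-[0,0,.01],loss='soft_l1',f_scale=.001).x
def mountfit(W,c=(.527,.225)):
    w=W.reshape(-1,3); w=w[np.isfinite(w[:,0])]; r=np.hypot(w[:,0]-c[0],w[:,1]-c[1])
    p=w[(abs(w[:,2]-.058)<.008)&(r<.12)]
    b=w[(w[:,2]>.083)&(w[:,2]<.105)&(r<.025)]
    return rect(p),np.median(p[:,2]),sphere(b),len(b)
E
python3 - <<'E'
from h import *
np.set_printoptions(precision=4,suppress=True)
for n in('top','side'):
    W=np.load(n+'0.npy'); print(mountfit(W))
    w=W.reshape(-1,3); w=w[np.hypot(w[:,0]-.502,w[:,1]+.022)<.13]
    s=w[(w[:,2]>.088)&(w[:,2]<.105)]; print('stem',rect(s),s.mean(0))
    s=w[(w[:,2]>.018)&(w[:,2]<.105)]; print('head',rect(s))
E
```

```text
(((504.3564758300781, 221.6939239501953), (125.76829528808594, 60.10163879394531), 6.186096668243408), np.float64(0.058491227049927624), array([0.5272, 0.2242, 0.0825]), 138)
stem ((502.8749694824219, -22.395639419555664), (29.667695999145508, 25.891286849975586), 15.242205619812012) [ 0.5025 -0.0218  0.096 ]
head ((526.83740234375, -38.34630584716797), (211.7478485107422, 84.82427215576172), 2.691419839859009)
(((506.62353515625, 220.47274780273438), (128.70960998535156, 63.50687789916992), 5.535120964050293), np.float64(0.05552945861963487), array([0.5292, 0.2231, 0.0795]), 110)
stem ((505.9508056640625, -24.74575424194336), (32.350955963134766, 26.978988647460938), 12.89321231842041) [ 0.507  -0.0256  0.0939]
head ((478.33056640625, -29.393661499023438), (106.6242904663086, 51.30727767944336), 9.09171199798584)
```

```bash
for i in 1 ; do python3 -m crank '.0345 .0737 0 -.006; .0345 .0737 0 -.006; .0345 .0737 0 -.006; .0345 .0737 0 -.006; .0345 .0737 0 -.006'; done; python3 -m crank '.0345 .0737 0 -.006; .0345 .0737 0 -.006; .0345 .0737 0 -.006; .0345 .0737 0 -.006; .0345 .0737 0 -.006'; python3 -m crank '.0345 .0737 0 -.006; .0345 .0737 0 -.006; .0345 .0737 0 -.006; .0345 .0737 0 -.006; .0345 .0737 0 -.006' ; python3 -m crank '0 0 0 0;0 0 0 0;0 0 0 0;0 0 0 0;0 0 0 0'
python3 - <<'E'
from h import *
o=ctrl.get_obs(); a=2*np.degrees(np.arctan2(o['tool_rot'][1],o['tool_rot'][0]));print(o['tool_pos'],o['tool_rot'],a%360)
im,W=shot('wrist','w1'); w=W.reshape(-1,3); w=w[np.hypot(w[:,0]-.502,w[:,1]+.022)<.1]
s=w[(w[:,2]>.088)&(w[:,2]<.105)]; print('stem',rect(s),s.mean(0),len(s))
E
```

```text
t: 0.52
tool_pos: [0.3308, -0.389, 0.2306]
tool_rot: [-3.092, -0.552, 0.0]
contact_force: [0.6, -0.3, -0.0]
opening: 0.0851
grip_force: 0.0
t: 0.93
tool_pos: [0.4171, -0.2047, 0.231]
tool_rot: [-3.105, -0.48, 0.0]
contact_force: [1.3, 0.0, -0.6]
opening: 0.0852
grip_force: 0.0
t: 1.35
tool_pos: [0.5033, -0.0203, 0.231]
tool_rot: [3.115, 0.408, -0.0]
contact_force: [0.9, -0.9, -0.3]
opening: 0.0854
grip_force: 0.0
t: 1.77
tool_pos: [0.5028, -0.0237, 0.2312]
tool_rot: [3.115, 0.404, -0.0]
contact_force: [0.8, -0.0, 0.5]
opening: 0.0853
grip_force: 0.0
[ 0.50278862 -0.02367232  0.23116106] [ 3.11538637e+00  4.04431832e-01 -3.91452024e-04] 14.793264238438269
stem ((503.3477478027344, -23.84956169128418), (30.2557373046875, 25.354944229125977), 15.452288627624512) [ 0.50453732 -0.02375198  0.0955572 ] 1531
```

View pics/w1.png

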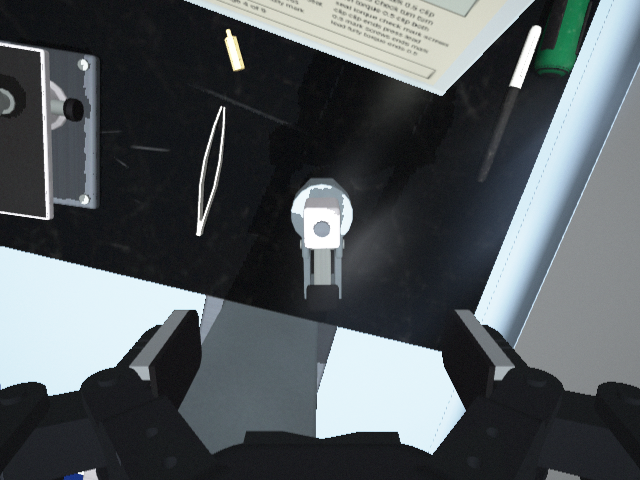

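The wrist view shows the stem at (322,228), in line with the fingers. The tweezers are clear of the finger path, so I descend.

```bash
python3 -m crank '0 0 -.08 .004;0 0 -.08 .003;0 0 -.08 0;0 0 -.06 0;0 0 -.046 0' >/dev/null; python3 -m crank '0 0 0 0;0 0 0 0;0 0 0 0;0 0 0 0;0 0 0 0'; python3 -m crank '0 0 0 0;0 0 0 0;0 0 0 0;0 0 0 0;0 0 0 0' 0 60;  python3 -m crank '0 0 0 0;0 0 0 0;0 0 0 0;0 0 0 0;0 0 0 0'
```

```text
t: 2.65
tool_pos: [0.505, -0.023, 0.0608]
tool_rot: [3.111, 0.424, 0.007]
contact_force: [0.0, -0.7, 0.3]
opening: 0.0854
grip_force: 0.0
t: 3.07
tool_pos: [0.5032, -0.0226, 0.0584]
tool_rot: [3.112, 0.425, 0.0]
contact_force: [0.0, 0.6, -0.3]
opening: 0.0253
grip_force: 20.8
t: 3.48
tool_pos: [0.5032, -0.0225, 0.0584]
tool_rot: [3.113, 0.425, 0.0]
contact_force: [-1.0, -1.0, 1.7]
opening: 0.0253
grip_force: 61.8
```

```bash
python3 -m crank '0 0 .05 0;0 0 .06 0;0 0 .06 0;0 0 .06 0;0 0 .05 0' ; python3 -m crank '0 .06 0 -.02;0 .07 0 -.02;0 .07 0 -.02;0 .06 0 -.02;0 .04 0 -.023'; python3 -m crank '0 0 0 0;0 0 0 0;0 0 0 0;0 0 0 0;0 0 0 0'
python3 - <<'E'
from h import *
np.set_printoptions(precision=4,suppress=True)
im,W=shot('wrist','w2');print(mountfit(W))
o=ctrl.get_obs(); print((2*np.degrees(np.arctan2(o['tool_rot'][1],o['tool_rot'][0])))%360, o['contact_force'],o['wrist_torque'])
w=W.reshape(-1,3);w=w[np.hypot(*(w[:,:2]-o['tool_pos'][:2]).T)<.1]
s=w[(w[:,2]>.1)&(w[:,2]<.2)];print(len(s))
E
```

```text
t: 3.9
tool_pos: [0.5026, -0.0222, 0.1987]
tool_rot: [-3.112, -0.425, 0.001]
contact_force: [0.7, -1.3, -5.5]
opening: 0.0256
grip_force: 61.3
t: 4.32
tool_pos: [0.5016, 0.1301, 0.1962]
tool_rot: [-3.136, -0.172, 0.005]
contact_force: [0.4, -0.4, -4.2]
opening: 0.0254
grip_force: 61.3
t: 4.73
tool_pos: [0.5031, 0.1266, 0.1978]
tool_rot: [3.137, 0.17, -0.001]
contact_force: [0.1, -0.6, -4.8]
opening: 0.0252
grip_force: 61.7
(((504.6087341308594, 220.52825927734375), (125.14488983154297, 60.480709075927734), 6.1040568351745605), np.float64(0.05750015653302293), array([0.5275, 0.2233, 0.0812]), 1765)
6.201881548019873 [-0.7207  0.2117 -4.0119] [ 0.0414 -0.0677  0.0402]
6925
```

View pics/w2.png

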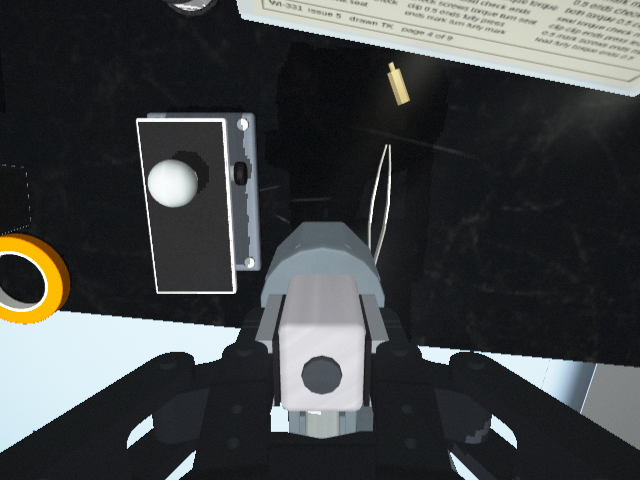

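The wrist view shows the ball at (172,183) and the held stem top at about (320,345). I measure the stem offset in this same view.

```bash
python3 - <<'E'
from h import *
np.set_printoptions(precision=4,suppress=True)
im,W=shot('wrist'); o=ctrl.get_obs()
w=W[305:412,278:366].reshape(-1,3); print(np.nanpercentile(w[:,2],[5,25,50,75,95]))
s=w[(abs(w[:,2]-np.nanpercentile(w[:,2],80))<.004)]; print(len(s),rect(s),s.mean(0),o['tool_pos'])
# socket front lower edge for x check
E
```

```text
[0.2224 0.2339 0.235  0.2357 0.2379]
7750 ((503.1881103515625, 126.30892181396484), (30.680654525756836, 26.33094596862793), 6.920598983764648) [0.5049 0.1263 0.2354] [0.5032 0.1267 0.1982]
```

```bash
python3 -m crank '.015 .06 0 0;.017 .06 0 0;.0166 .05 0 0;0 .0244 0 0;0 0 0 0'; python3 -m crank '0 0 -.02 0;0 0 -.02 0;0 0 -.015 0;0 0 -.009 0;0 0 0 0'; python3 -m crank '0 0 0 0;0 0 0 0;0 0 0 0;0 0 0 0;0 0 0 0'
```

```text
t: 5.25
tool_pos: [0.5275, 0.2265, 0.1983]
tool_rot: [-3.136, -0.175, 0.0]
contact_force: [0.3, -0.5, -4.6]
opening: 0.0255
grip_force: 62.2
t: 5.67
tool_pos: [0.5261, 0.2236, 0.1637]
tool_rot: [3.136, 0.17, -0.006]
contact_force: [-0.6, -0.2, -5.2]
opening: 0.0249
grip_force: 62.3
t: 6.08
tool_pos: [0.5277, 0.2248, 0.1669]
tool_rot: [-3.137, -0.172, -0.001]
contact_force: [-0.4, -0.5, -4.4]
opening: 0.0257
grip_force: 62.3
```

```bash
python3 -m crank '0 -.001 -.006 0;0 0 -.006 0;0 0 -.006 0;0 0 -.004 0;0 0 0 0'; python3 -m crank '0 0 -.004 0;0 0 -.004 0;0 0 -.004 0;0 0 0 0;0 0 0 0';python3 - <<'E'
from h import *
print(ctrl.get_obs()['contact_force'],ctrl.get_obs()['wrist_torque'])
E
```

```text
t: 6.5
tool_pos: [0.5269, 0.2241, 0.1542]
tool_rot: [3.136, 0.172, -0.003]
contact_force: [-0.5, 0.3, -4.6]
opening: 0.025
grip_force: 62.3
t: 6.92
tool_pos: [0.5274, 0.2242, 0.1491]
tool_rot: [3.137, 0.172, -0.001]
contact_force: [-0.0, 0.1, -5.7]
opening: 0.0254
grip_force: 62.3
[-0.03842522  0.07964358 -5.67584712] [ 0.03329105 -0.04053979 -0.01884031]
```

```bash
python3 -m crank '0 0 -.004 0;0 0 -.004 0;0 0 -.004 0;0 0 -.004 0;0 0 0 0'; python3 -m crank '0 0 -.004 0;0 0 -.004 0;0 0 -.004 0;0 0 0 0;0 0 0 0';python3 -m crank '0 0 -.003 0;0 0 -.003 0;0 0 -.003 0;0 0 0 0;0 0 0 0'
```

```text
t: 7.33
tool_pos: [0.5271, 0.2241, 0.1406]
tool_rot: [3.137, 0.172, -0.002]
contact_force: [-0.7, -0.4, -4.5]
opening: 0.0251
grip_force: 62.3
t: 7.75
tool_pos: [0.5273, 0.2242, 0.1351]
tool_rot: [3.137, 0.172, -0.001]
contact_force: [-0.5, 0.3, -5.7]
opening: 0.0253
grip_force: 62.3
t: 8.17
tool_pos: [0.5277, 0.2245, 0.1314]
tool_rot: [-3.136, -0.172, -0.001]
contact_force: [-1.1, 0.9, -0.8]
opening: 0.0253
grip_force: 62.8
```

```bash
python3 -m crank '0 0 -.003 0;0 0 -.003 0;0 0 -.003 0;0 0 0 0;0 0 0 0'; python3 -m crank '0 0 -.003 0;0 0 -.003 0;0 0 -.003 0;0 0 0 0;0 0 0 0';python3 -m crank '0 0 -.002 0;0 0 -.002 0;0 0 -.002 0;0 0 0 0;0 0 0 0'
```

```text
t: 8.58
tool_pos: [0.5285, 0.2245, 0.1277]
tool_rot: [-3.136, -0.172, -0.004]
contact_force: [-0.8, -0.4, 5.2]
opening: 0.0252
grip_force: 63.4
t: 9.0
tool_pos: [0.5286, 0.2244, 0.1222]
tool_rot: [-3.136, -0.172, -0.005]
contact_force: [3.6, 1.4, 0.4]
opening: 0.025
grip_force: 62.9
t: 9.42
tool_pos: [0.5271, 0.2241, 0.1174]
tool_rot: [3.137, 0.172, -0.001]
contact_force: [5.5, 2.5, -5.2]
opening: 0.0253
grip_force: 62.3
```

```bash
python3 -m crank '.001 .0005 -.001 0;0 0 -.001 0;0 0 -.001 0;0 0 0 0;0 0 0 0'; python3 -m crank '0 0 -.001 0;0 0 -.001 0;0 0 -.001 0;0 0 0 0;0 0 0 0'
```

```text
t: 9.83
tool_pos: [0.5267, 0.2243, 0.116]
tool_rot: [3.136, 0.172, -0.005]
contact_force: [0.5, 0.9, -7.4]
opening: 0.0249
grip_force: 62.1
t: 10.25
tool_pos: [0.5277, 0.2244, 0.1156]
tool_rot: [3.137, 0.172, -0.001]
contact_force: [-0.9, 0.4, -5.9]
opening: 0.0255
grip_force: 62.2
```

```bash
python3 -m crank '0 0 -.001 0;0 0 -.001 0;0 0 -.001 0;0 0 0 0;0 0 0 0'; python3 -m crank '0 0 -.001 0;0 0 -.001 0;0 0 0 0;0 0 0 0;0 0 0 0'
```

```text
t: 10.67
tool_pos: [0.5282, 0.2245, 0.1151]
tool_rot: [3.137, 0.172, 0.001]
contact_force: [-2.2, -2.1, 0.5]
opening: 0.0254
grip_force: 62.9
t: 11.08
tool_pos: [0.5283, 0.2245, 0.1151]
tool_rot: [3.137, 0.172, 0.001]
contact_force: [-4.6, -2.9, 5.9]
opening: 0.0249
grip_force: 63.9
```

```bash
python3 -m crank '.002 .0015 .001 0;0 0 0 0;0 0 0 0;0 0 0 0;0 0 0 0'; python3 -m crank '0 0 0 0;0 0 0 0;0 0 0 0;0 0 0 0;0 0 0 0' 100; python3 -m crank '0 0 .03 0;0 0 .04 0;0 0 .04 0;0 0 .03 0;0 0 0 0'; python3 -m crank '-.04 -.004 0 0;-.04 -.005 0 0;-.039 -.004 0 0;0 0 0 0;0 0 0 0' 0
python3 -m crank '0 0 0 0;0 0 0 0;0 0 0 0;0 0 0 0;0 0 0 0'
python3 - <<'E'
from h import *
o=ctrl.get_obs(); print(o['tool_pos'],o['opening'],o['contact_force'])
im,W=shot('wrist','w3'); shot('side','s3')
E
```

```text
t: 11.5
tool_pos: [0.529, 0.2249, 0.1151]
tool_rot: [3.136, 0.172, -0.001]
contact_force: [-4.9, -3.3, 4.6]
opening: 0.0253
grip_force: 63.8
t: 11.92
tool_pos: [0.5292, 0.2254, 0.1139]
tool_rot: [-3.137, -0.172, -0.001]
contact_force: [-0.7, 1.1, -0.8]
opening: 0.0835
grip_force: 0.0
t: 12.33
tool_pos: [0.5313, 0.226, 0.1882]
tool_rot: [-3.135, -0.172, -0.012]
contact_force: [0.5, 0.3, 1.0]
opening: 0.0854
grip_force: 0.0
t: 12.75
tool_pos: [0.4687, 0.2187, 0.1827]
tool_rot: [3.137, 0.173, -0.001]
contact_force: [0.5, 0.3, -0.4]
opening: 0.0255
grip_force: 0.0
t: 13.17
tool_pos: [0.4698, 0.2187, 0.1837]
tool_rot: [3.137, 0.172, -0.0]
contact_force: [0.0, -0.9, -0.2]
opening: -0.0001
grip_force: 0.0
[0.46983578 0.21873193 0.1837169 ] -5.154472316519947e-05 [ 0.03649727 -0.90639596 -0.19706316]
```

View pics/w3.png

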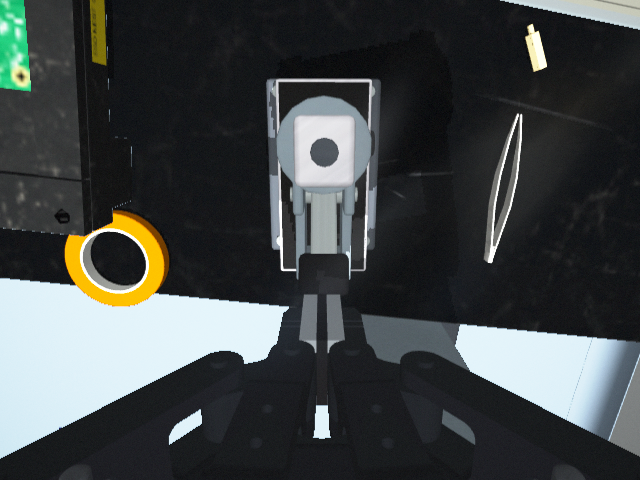

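View pics/s3.png

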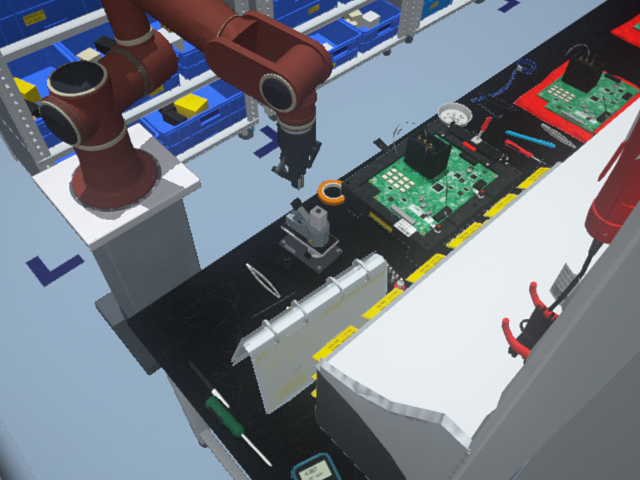

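The wrist view shows the head square on the plate at (323,150) with the raised lever pad at (323,272) under the closed fingers. The side view confirms it stands upright. I press the lever next.

```bash
python3 -m crank '0 0 -.03 0;0 0 -.03 0;0 0 -.014 0;0 0 0 0;0 0 0 0'; python3 -m crank '0 0 -.006 0;0 0 -.006 0;0 0 -.006 0;0 0 -.006 0;0 0 0 0'; python3 -m crank '-.003 0 -.006 0;-.003 0 -.006 0;-.003 -.001 -.006 0;0 0 0 0;0 0 0 0'
```

```text
t: 13.68
tool_pos: [0.4693, 0.2187, 0.1466]
tool_rot: [3.137, 0.172, -0.001]
contact_force: [-0.6, 0.6, 0.3]
opening: -0.0002
grip_force: 0.0
t: 14.1
tool_pos: [0.4694, 0.2187, 0.1344]
tool_rot: [-3.137, -0.172, 0.0]
contact_force: [-0.0, -0.3, -0.3]
opening: -0.0002
grip_force: 0.0
t: 14.52
tool_pos: [0.4646, 0.2183, 0.1254]
tool_rot: [-3.137, -0.172, 0.001]
contact_force: [0.4, 0.5, 0.8]
opening: -0.0003
grip_force: 0.2
```

```bash
python3 - <<'E'
from h import *
im,W=shot('side'); cv2.imwrite('pics/s4.png',cv2.resize(im[140:290,220:420,::-1],(800,600)))
E
```

```text
(no output)
```

View pics/s4.png

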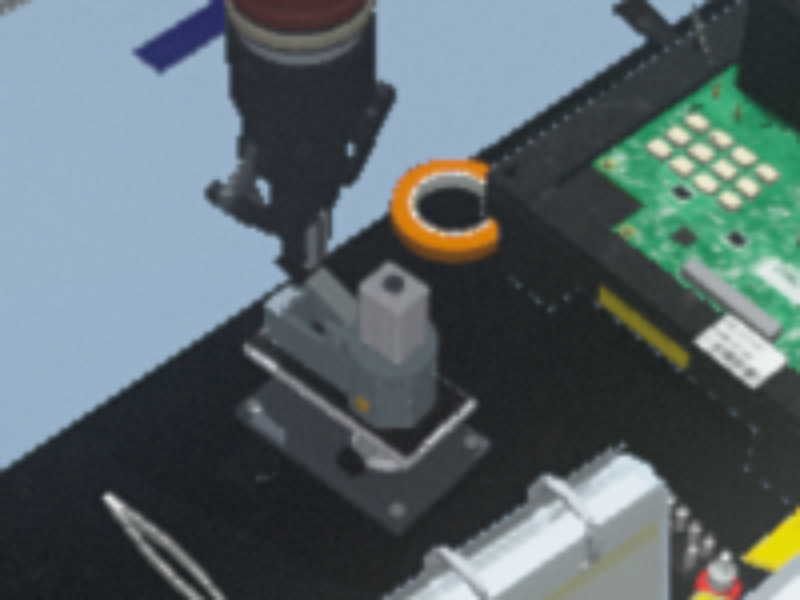

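The enlarged side view shows the finger tips on the pad at (305,265), with the lever already partly lowered. I keep pressing.

```bash
python3 -m crank '-.003 0 -.006 0;-.003 0 -.006 0;-.003 -.001 -.006 0;0 0 -.004 0;0 0 0 0'; python3 -m crank '0 0 -.004 0;0 0 -.004 0;0 0 -.004 0;0 0 0 0;0 0 0 0'
```

```text
t: 14.98
tool_pos: [0.4601, 0.2177, 0.1141]
tool_rot: [-3.137, -0.172, 0.001]
contact_force: [0.3, 0.7, 0.3]
opening: -0.0002
grip_force: 0.3
t: 15.4
tool_pos: [0.4603, 0.2176, 0.1082]
tool_rot: [3.137, 0.172, -0.0]
contact_force: [-0.4, -0.2, 0.3]
opening: 0.0002
grip_force: 0.0
```

```bash
python3 -m crank '0 0 -.002 0;0 0 -.002 0;0 0 -.002 0;0 0 0 0;0 0 0 0'; python3 -m crank '0 0 -.001 0;0 0 -.001 0;0 0 -.001 0;0 0 0 0;0 0 0 0'
```

```text
t: 15.82
tool_pos: [0.4604, 0.2178, 0.1069]
tool_rot: [3.137, 0.172, -0.001]
contact_force: [-4.4, -1.4, 7.2]
opening: -0.0002
grip_force: 3.9
t: 16.23
tool_pos: [0.4604, 0.2178, 0.1067]
tool_rot: [3.136, 0.172, -0.002]
contact_force: [-9.4, -2.6, 15.0]
opening: 0.0
grip_force: 7.3
```

```bash
python3 -m crank '0 0 -.001 0;0 0 0 0;0 0 0 0;0 0 .01 0;0 0 .02 0'; python3 -m crank '0 0 .05 0;0 0 .06 0;0 0 .06 0;-.04 0 .02 0;-.04 0 0 0'; python3 -m crank '-.02 0 0 0;0 0 0 0;0 0 0 0;0 0 0 0;0 0 0 0'
python3 - <<'E'
from h import *
np.set_printoptions(precision=4,suppress=True)
im,W=shot('side'); cv2.imwrite('pics/s5.png',cv2.resize(im[140:290,220:420,::-1],(800,600)))
for n in('wrist','top'):
    _,W=shot(n); w=W.reshape(-1,3); w=w[np.hypot(w[:,0]-.527,w[:,1]-.224)<.04]
    s=w[(w[:,2]>.143)&(w[:,2]<.162)]; print(n,rect(s) if len(s)>5 else 0,s.mean(0))
    w=W.reshape(-1,3); w=w[np.hypot(w[:,0]-.4562,w[:,1]-.2165)<.009]; print('pad z',np.nanmedian(w[:,2]),len(w))
E
```

```text
t: 16.65
tool_pos: [0.4598, 0.2175, 0.118]
tool_rot: [3.136, 0.172, -0.003]
contact_force: [-0.8, -0.7, 0.4]
opening: 0.0
grip_force: 0.0
t: 17.07
tool_pos: [0.4226, 0.2183, 0.2186]
tool_rot: [-3.135, -0.171, -0.012]
contact_force: [-0.3, -0.0, -0.2]
opening: -0.0001
grip_force: 0.0
t: 17.48
tool_pos: [0.4108, 0.2176, 0.2131]
tool_rot: [3.136, 0.172, -0.002]
contact_force: [0.8, -0.6, 0.2]
opening: 0.0
grip_force: 0.0
wrist ((524.2316284179688, 223.0143280029297), (21.304731369018555, 25.911861419677734), 5.587414264678955) [0.5237 0.2231 0.1523]
pad z 0.1076543851274572 714
top ((532.7034912109375, 224.9390869140625), (23.211952209472656, 26.253339767456055), 11.816849708557129) [0.5323 0.2257 0.1532]
pad z 0.5101617978999532 16
```

View pics/s5.png

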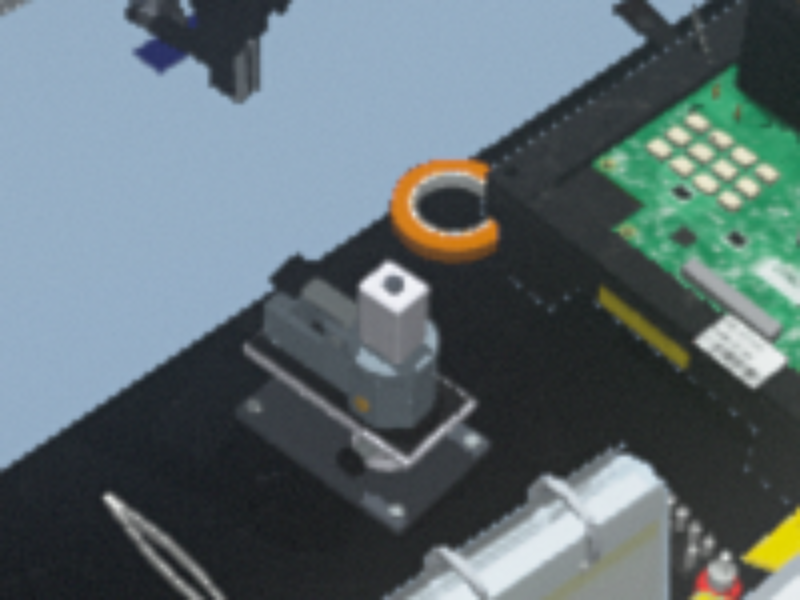

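The side view shows the head flat on the plate and the lever level. The pad top measures 107.7 mm and should be about 107.6 mm fully down, so I hand in.

```bash
python3 -c "
from station import ctrl
print(ctrl.finish_job())"
```

```text
the job is handed in; nothing more can be done
None
```

The job is handed in after about 18 s of robot time: the head sits home and flat on the mount, released, with the latch lever pressed down to its hard stop; the hand-in call gave no verdict.

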